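# Stand the sawn board in the drying rack

## Robot

A 6-joint arm with a two-finger parallel gripper is mounted at the origin on a cart in front of the work surface, level with it; the furniture and walls round the work are solid. World frame = base frame: x ahead of the robot, y to its left, z up, the work surface at z = 0. Lengths are in m, angles in rad, forces in N, time in s.
With the tool pointing down it reaches from about 0.35 to 0.925 m from the base axis. Payload 6.4 kg.
Tool frame: the origin (TCP) lies at the very end of the fingers, on their centre line; the grasp point (between the pads) lies 19 mm behind it; z points along the fingers, y is the line along which they close (so a half turn about z gives the same grasp; the last joint's range is limited). The gripper opens to 94 mm and grips with 3 to 60 N. Pads are 16 mm wide; open, the fingers measure 119 mm over their backs; the gripper's body (75 mm by 177 mm) begins 78 mm behind the grasp point.
Start: joints at [-1.417, 0.245, 1.558, -0, 1.339, -0.174], TCP at [0.209, -0.615, 0.205] pointing down, gripper open.
Joint ranges: [-3.13, 3.13], [-1.02, 2.26], [0.13, 2.54], [-0.95, 4.09], [0.21, 2.88], [-2.74, 2.74]. Speed limits (rad/s): [2.57, 2.57, 3.14, 3.14, 3.14, 3.14].

## Interface

Orientations are given as a unit quaternion [x, y, z, w].
In Python, from bench import * gives the robot as it stands. Calls block until the motion is done:
- move_pose(position, orientation): joint-space move of the TCP to a pose.
- servo_line(position, vel=0.15, ori=None, max_force=None): straight line of the TCP; ori=None keeps the orientation; vel is the mean speed in m/s. With max_force (N) it stops when the force on the tool has changed by that much, and returns True; else False.
- move_j(angles): joint-space move.
- set_gripper(opening, effort=None): opening from 0.0 (shut) to 1.0 (fully open); effort is the grip in N (None keeps the last); returns when the fingers have stopped.
- wait(seconds).
- ik(position, orientation): joint angles nearest the present ones, or None.
- observe(): the state.
- get_image(name): name is "side" or "top" or "wrist"; returns a dict with "pixels" (420x560x3 uint8, red, green, blue), "fx", "fy", "cx", "cy" (pixels), "rvec" (rotation vector, rad) and "tvec" (3), from world to camera coordinates, as OpenCV has them; the wrist camera has in their place "tool_from_camera" (4x4, takes a point from camera to tool coordinates, whose origin is the TCP and whose axes are the flange's). Camera axes: x right, y down, z forward; pixel columns grow to the right and rows downward; lengths in m; the calibration is good to about 2 mm. A picture is of the moment at which its call begins: read the wrist's pose just before it. There is no depth.
A pose or a line that the arm cannot do raises Unreachable and nothing moves.
- finish_job(): hands the job in; it is judged then, once.
The state is a dict: "time_s": time; "joints": joint angles; "qvel": joint speeds; "joint_torque": joint torques, N m; "tcp_pos": TCP position; "tcp_rot": TCP orientation; "contact_force": force on the tool from outside, world axes, zero at the start; "ft_torque": the same for the moment, N m; "opening": opening from 0.0 (shut) to 1.0 (fully open); "grasp_force": force on a finger pad.
Only numpy, scipy, OpenCV 4.12 (cv2) and the standard library are available. Lean on these libraries where they do the work, as an engineer would, in place of code of your own. Each camera call takes 0.05 s, during which the arm holds its last target. There are 200 camera calls.

## Task

The big sawn board that leans against a low wooden block has to dry on both faces. Stand it upright on its long edge in the free slot of the dowel rack, resting on the rack's floor and roughly centred along the slot, and let go; leave the two pieces already in the rack standing where they are.

Things in the scene. Friction and masses are not known exactly. Their poses are not given: they have to be found in the camera images.
- board_mid (a point): centre of the pale sawn board, 240 x 70 x 28 mm, about 0.22 kg, biggest loose wood, on the left, pointing roughly away from the robot. x along the 70 (out of the upper edge), y along the 240, z along the 28 (to the side it leans to). It leans 30 degrees from upright to the right, on a fixed block 18 mm high, 80 long, near its middle. A gripper tilted alike can grip its 28 mm at the upper edge
- free_slot (a point): free slot of the fixed dowel rack on the right: origin mid-slot on its floor (12 mm above the bench); x across, y along, z up. Plywood base 240 across x 220 along, three slots 75 mm apart, any one free. Each lies between two pairs of 12 mm dowels, at y = -65 and +65 mm, 38 mm clear between them, tops 40 mm above the floor. Either long edge of the board may be down, either end first
- lath: thin pale lath 200 x 40 x 14 mm standing on its long edge in one of the other slots, loose: origin at the middle of one of its big faces, 20 mm above the slot's floor; x up, y along it
- bearer: narrow dark grey-brown batten 300 x 45 x 20 mm standing on its long edge in the remaining slot, loose: origin at the middle of one of its big faces, about 22 mm above the slot's floor; x up, y along it

How it is judged:
By the outcome, as a careful person would: the job done as asked, in the order asked, and still so for the second after the job is handed in, with the robot touching nothing.
It also fails if it takes over 48 s, if anything falls off the work surface, if the arm or the gripper's body presses on something with over 40 N, if the wrist force passes 120 N, or if a joint passes its speed limit or range.

## Working session

There is one attempt and no reset: what is moved stays moved. The work goes in short steps, each a Python script; the robot and the scene stay as the last script left them, time stands still between calls to the robot, and variables do not carry over. Pictures are saved under pics/ and viewed, at most 10 in all, crops included, and the job is handed in when it is done.

```bash
mkdir -p pics; ls; python3 - <<'E'
from bench import *
import cv2,pickle
d={}
for n in ("top","side"):
    im=get_image(n); d[n]=im; cv2.imwrite(f"pics/{n}0.png",im["pixels"][:,:,::-1])
    R=cv2.Rodrigues(im["rvec"])[0] if not isinstance(im["rvec"],list) else cv2.Rodrigues(__import__('numpy').array(im["rvec"]))[0]
    print(n,im["fx"],im["cx"],im["cy"],(-R.T@im["tvec"]).round(3))
pickle.dump(d,open("im0.pkl","wb"))
print(observe()["time_s"])
E
```

```text
pics
top 387.79192421778015 281.7722684394293 211.7902057464114 [0.38  0.018 0.905]
side 385.2627668494536 276.62366395062134 209.48043932742692 [ 0.43  -0.857  0.514]
0.1
```

View pics/top0.png

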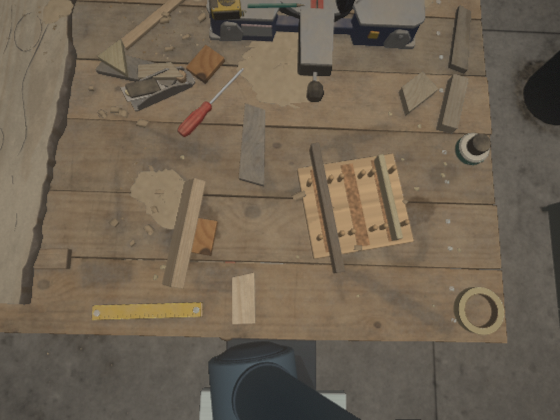

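View pics/side0.png

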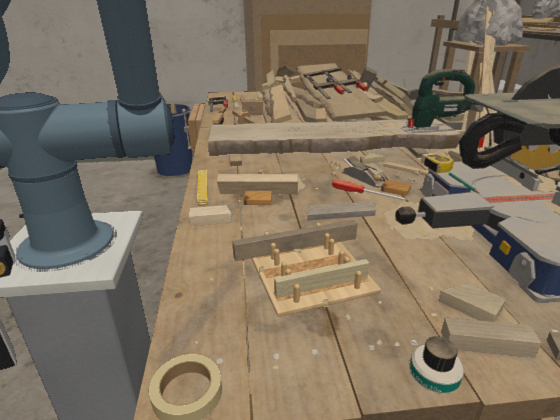

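The top view shows the board at about (185,232), leaning on the orange block at (205,236). The rack is centred near (355,205), with the bearer in its left slot, the lath in its right slot and the middle slot free. I'll zoom in on both.

```bash
python3 - <<'E'
import cv2
a=cv2.imread("pics/top0.png"); b=cv2.imread("pics/side0.png")
import numpy as np
l=cv2.resize(a[165:300,150:250],None,fx=4,fy=4,interpolation=cv2.INTER_CUBIC)
r=cv2.resize(a[140:280,290:420],None,fx=3.8,fy=3.8,interpolation=cv2.INTER_CUBIC)[:532]
o=np.zeros((600,800,3),np.uint8);o[:540,:400]=l[:540];o[:r.shape[0],400:]=r[:,:400]
cv2.imwrite("pics/c1.png",o)
l=cv2.resize(b[165:215,200:310],None,fx=6,fy=6,interpolation=cv2.INTER_CUBIC)
r=cv2.resize(b[215:310,225:385],None,fx=3,fy=3,interpolation=cv2.INTER_CUBIC)
o=np.zeros((600,700,3),np.uint8);o[:300,:660]=l;o[310:595,:480]=r
cv2.imwrite("pics/c2.png",o)
E
```

```text
(no output)
```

View pics/c1.png

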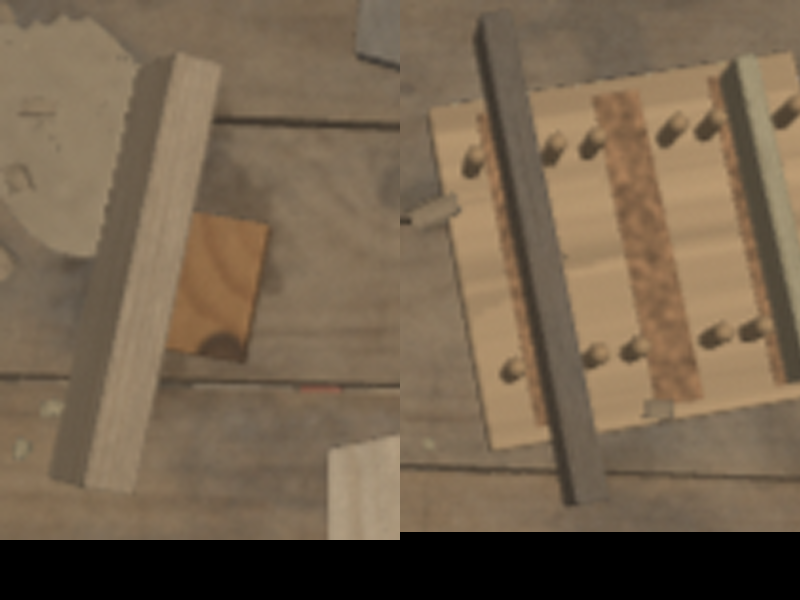

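View pics/c2.png

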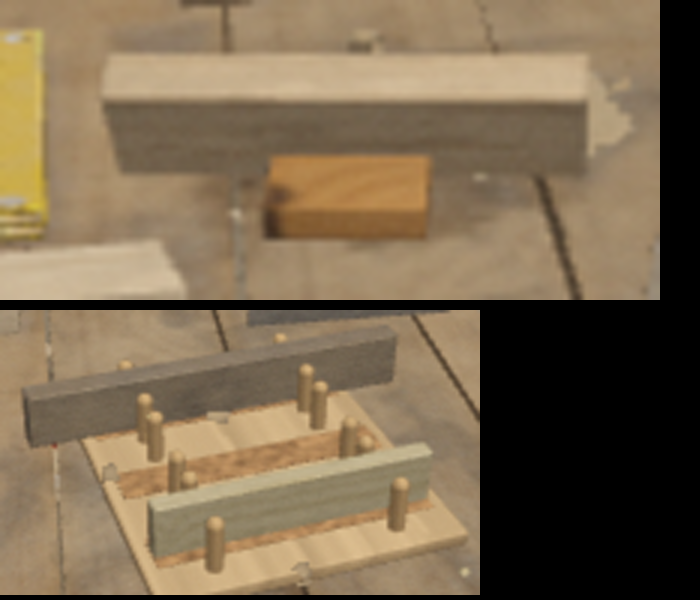

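The crops show two things. The board's pale upper-edge face has corners at roughly (175,55), (222,66), (133,490) and (85,488) in the 4x crop. The middle slot's brown strip runs from about (618,95) to (679,400), between four dowels. I'll compute positions from the two views first, then refine them with the wrist camera.

```bash
cat > h.py <<'E'
import numpy as np, cv2, pickle
from scipy.spatial.transform import Rotation as Rt
def pose(im,tcp=None):
    K=np.array([[im["fx"],0,im["cx"]],[0,im["fy"],im["cy"]],[0,0,1]])
    if "rvec" in im:
        R=cv2.Rodrigues(np.array(im["rvec"],float))[0]; return K,R,np.array(im["tvec"],float).reshape(3)
    T=np.eye(4);T[:3,3]=tcp[0];T[:3,:3]=Rt.from_quat(tcp[1]).as_matrix()
    C=np.linalg.inv(T@np.array(im["tool_from_camera"])); return K,C[:3,:3],C[:3,3]
def cast(P,uv,z):
    K,R,t=P; c=-R.T@t; d=(R.T@np.linalg.inv(K)@np.c_[np.atleast_2d(uv),np.ones(len(np.atleast_2d(uv)))].T).T
    return c+d*((z-c[2])/d[:,2])[:,None]
def tri(P1,a,P2,b):
    X=cv2.triangulatePoints(P1[0]@np.c_[P1[1],P1[2]],P2[0]@np.c_[P2[1],P2[2]],np.array(a,float).T,np.array(b,float).T)
    return (X[:3]/X[3]).T
E
python3 - <<'E'
from h import *
d=pickle.load(open("im0.pkl","rb"));T=pose(d["top"]);S=pose(d["side"])
t=np.array([[175,55],[222,66],[133,490],[85,488]])/4-.5+[150,165]   # farL,farR,nearR,nearL
s=np.array([[590,53],[588,100],[105,100],[103,55]])/6-.5+[200,165]
print("board tri\n",tri(T,t,S,s).round(4))
L=cast(T,t[[0,3]],.0746);R=cast(T,t[[1,2]],.0606);print(L.round(4),R.round(4))
f=np.array([[595,97],[640,90],[703,395],[655,402]],float);f[:,0]-=400
f=f/3.8-.5+[290,140];print("felt\n",cast(T,f,.012).round(4))
b=np.array([[430,108],[793,52],[490,450]],float);b[:,0]-=400
print("base",cast(T,b/3.8-.5+[290,140],.012).round(4))
E
```

```text
board tri
 [[0.6054 0.1905 0.0734]
 [0.6024 0.167  0.0589]
 [0.3681 0.1997 0.0576]
 [0.3682 0.2214 0.0725]]
[[0.6047 0.1903 0.0746]
 [0.3703 0.2211 0.0746]] [[0.603  0.1667 0.0606]
 [0.3697 0.1992 0.0606]]
felt
 [[ 0.6669 -0.1473  0.012 ]
 [ 0.6725 -0.1761  0.012 ]
 [ 0.4793 -0.2133  0.012 ]
 [ 0.4742 -0.1837  0.012 ]]
base [[ 0.6558 -0.0427  0.012 ]
 [ 0.7015 -0.275   0.012 ]
 [ 0.4422 -0.0829  0.012 ]]
```

```bash
cat >> h.py <<'E'
def Q(z,y):
    z=np.array(z,float);z/=np.linalg.norm(z);y=np.array(y,float);y-=z*(y@z);y/=np.linalg.norm(y)
    return Rt.from_matrix(np.c_[np.cross(y,z),y,z]).as_quat()
a=np.deg2rad(10.7); SY=np.array([np.cos(a),np.sin(a),0]); SX=np.array([SY[1],-SY[0],0]); SC=np.array([.5725,-.1797,.012])
# board: y axis, lean normal z (right, down), x (right, up)
b=np.arctan2(.1903-.2211,.6047-.3703); b=(b+np.arctan2(.1667-.1992,.603-.3697))/2
BY=np.array([np.cos(b),np.sin(b),0]); BR=np.array([BY[1],-BY[0],0]); UP=np.array([0,0,1.])
BX=.5*BR+np.sqrt(.75)*UP; BZ=np.sqrt(.75)*BR-.5*UP
BE=np.array([.4869,.1943,.0676]) # mid of upper edge face
E
python3 - <<'E'
from h import *; from bench import *
print(np.rad2deg(b))
o=observe()
for s in (1,-1):
    for n,p,q in (("rack",SC+[0,0,.3],Q(-UP,s*SX)),("place",SC+[0,0,.04],Q(-UP,s*SX)),("over",BE+.1*BX,Q(-BX,s*BZ)),("grasp",BE-.03*BX,Q(-BX,s*BZ)),("up",BE+[0,0,.15],Q(-UP,s*BR))):
        j=ik(list(p),list(q)); print(s,n,None if j is None else np.round(j,2))
E
```

```text
-7.708163338448588
1 rack [-0.49  0.06  1.57 -0.    1.51  0.89]
1 place [-0.49  0.31  1.78 -0.    1.05  0.89]
1 over [-0.23 -0.1   2.1   0.55  1.25  1.27]
1 grasp [-0.09  0.14  2.1   0.64  0.98  1.23]
1 up [ 0.16 -0.06  1.87 -0.    1.34  1.87]
-1 rack [-0.49  0.06  1.57 -0.    1.51 -2.25]
-1 place [-0.49  0.31  1.78 -0.    1.05 -2.25]
-1 over [-0.23 -0.1   2.1   0.55  1.25 -1.87]
-1 grasp [-0.09  0.14  2.1   0.64  0.98 -1.92]
-1 up [ 0.16 -0.06  1.87 -0.    1.34 -1.27]
```

```bash
python3 - <<'E'
from h import *; from bench import *
d={}
for n,p,q in (("rack",SC-.06*SY+[0,0,.28],Q(-UP,SX)),("board",BE+.2*BX,Q(-BX,BZ))):
    move_pose(list(p),list(q)); wait(.2)
    o=observe(); im=get_image("wrist"); P=pose(im,(o["tcp_pos"],o["tcp_rot"])); d[n]=(im["pixels"],P)
    cv2.imwrite(f"pics/w_{n}.png",im["pixels"][:,:,::-1]); print(n,o["time_s"],np.round(o["contact_force"],1))
pickle.dump(d,open("w.pkl","wb"))
a=[cv2.imread(f"pics/w_{n}.png") for n in d]
cv2.imwrite("pics/w.png",np.vstack([cv2.resize(x,(400,300),interpolation=cv2.INTER_AREA) for x in a]))
E
```

```text
rack 2.2167 [-0.3  0.5  0.2]
board 3.5667 [-0.2 -1.1 -0.8]
```

View pics/w_rack.png

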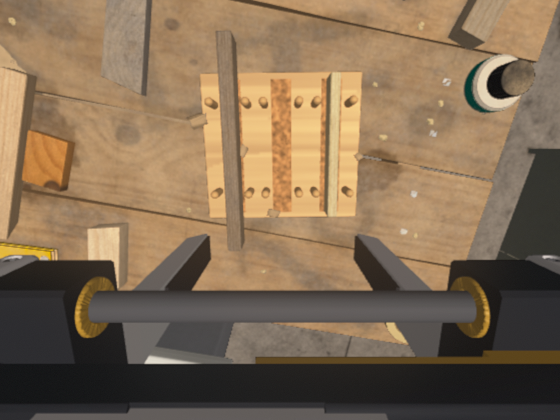

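View pics/w_board.png

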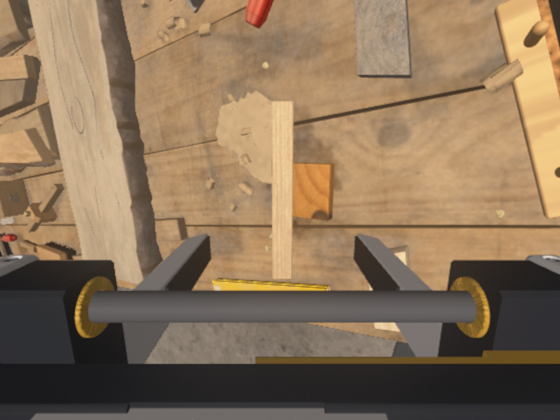

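The wrist views show the free strip at columns 272–291, rows 80–212. The middle slot's dowels are near (265,102), (298,102), (267,193) and (299,192). The board's edge face spans columns 272–293, rows 101–278, with its long side vertical in the picture. Next I'll cross-check these numbers.

```bash
python3 - <<'E'
from h import *
d=pickle.load(open("w.pkl","rb"))
px,P=d["rack"]
hsv=cv2.cvtColor(px,cv2.COLOR_RGB2HSV); print(hsv[150,281],hsv[150,260],hsv[110,281])
lab=cv2.cvtColor(px,cv2.COLOR_RGB2LAB)
m=np.zeros(px.shape[:2],np.uint8); g=cv2.GaussianBlur(lab[...,0],(5,5),0); m[70:222,258:308]=(g[70:222,258:308]<150)*255
n,l,st,c=cv2.connectedComponentsWithStats(m); k=1+np.argmax(st[1:,4]); print(st[k])
pts=np.argwhere(l==k)[:,::-1].astype(np.float32)
rows=[(pts[pts[:,1]==r,0].mean(),r) for r in range(85,208,3)]
w=cast(P,rows,.012); v=np.polyfit(w[:,0],w[:,1],1); print("felt yaw",np.rad2deg(np.arctan(v[0])),"offset across at SC",(SC[1]-np.polyval(v,SC[0])))
def loc(X): return np.c_[(X-SC)@SX,(X-SC)@SY].round(4)
print("dowel tops",loc(cast(P,[(265,102),(298,102),(267,193),(299,192)],.052)))
print("base corners",loc(cast(P,[(201,73),(361,72),(209,217),(356,217)],.012)))
px,P=d["board"]
u=np.array([(272,101),(293,101),(291,278),(273,278)],float)
z=np.array([.0746,.0606,.0606,.0746]); X=np.vstack([cast(P,u[i],z[i]) for i in range(4)])
print(X.round(4),X.mean(0)-BE, [(X-BE)@BZ,(X-BE)@BY,np.rad2deg(np.arctan2(*(X[0]-X[3])[[1,0]])),np.rad2deg(np.arctan2(*(X[1]-X[2])[[1,0]]))])
E
```

```text
[ 14 148 179] [ 16 122 219] [ 14 149 200]
[273 122  13  19 110]
 ** On entry to DLASCL parameter number  4 had an illegal value
 ** On entry to DLASCL parameter number  4 had an illegal value
 ** On entry to DLASCL parameter number  4 had an illegal value
 ** On entry to DLASCL parameter number  4 had an illegal value
 ** On entry to DLASCL parameter number  5 had an illegal value
 ** On entry to DLASCL parameter number  4 had an illegal value<stdin>:9: RuntimeWarning: Mean of empty slice.
  ret = ret.dtype.type(ret / rcount)
Traceback (most recent call last):
numpy.linalg.LinAlgError: SVD did not converge in Linear Least Squares
```

```bash
python3 - <<'E'
from h import *
d=pickle.load(open("w.pkl","rb"))
px,P=d["rack"]
g=cv2.GaussianBlur(px[...,1],(5,5),0)[70:222,258:308]
t,m=cv2.threshold(g,0,255,cv2.THRESH_BINARY_INV+cv2.THRESH_OTSU); m[:,:12]=0;m[:,36:]=0
pts=np.argwhere(m>0)[:,::-1]+[258,70]; print(t,len(pts))
rows=np.array([(np.mean(np.percentile(pts[pts[:,1]==r,0],[0,100])),r) for r in range(86,206,3)]);print(rows[::6])
w=cast(P,rows,.012); v=np.polyfit(w[:,0],w[:,1],1); print("felt yaw",np.rad2deg(np.arctan(v[0])),"dy",(np.polyval(v,SC[0])-SC[1]))
def loc(X): return np.c_[(X-SC)@SX,(X-SC)@SY].round(4)
print("dowel tops",loc(cast(P,[(265,102),(298,102),(267,193),(299,192)],.052)))
print("base corners",loc(cast(P,[(201,73),(361,72),(209,217),(356,217)],.012)))
px,P=d["board"]
u=np.array([(272,101),(293,101),(291,278),(273,278)],float)
z=np.array([.0746,.0606,.0606,.0746]); X=np.vstack([cast(P,u[i],z[i]) for i in range(4)])
print(X.round(4),X.mean(0)-BE, [(X-BE)@BZ,(X-BE)@BY,np.rad2deg(np.arctan2(*(X[0]-X[3])[[1,0]])),np.rad2deg(np.arctan2(*(X[1]-X[2])[[1,0]]))])
E
```

```text
163.0 2830
[[280.5  86. ]
 [280.5 104. ]
 [281.  122. ]
 [281.  140. ]
 [281.  158. ]
 [281.5 176. ]
 [282.  194. ]]
felt yaw 11.30879879498548 dy 0.0004212321530532026
dowel tops [[-0.0221  0.0627]
 [ 0.023   0.0627]
 [-0.0209 -0.0629]
 [ 0.0259 -0.0614]]
base corners [[-0.1175  0.1083]
 [ 0.1167  0.1094]
 [-0.1183 -0.109 ]
 [ 0.1218 -0.1091]]
[[0.6068 0.1877 0.0746]
 [0.604  0.166  0.0606]
 [0.3687 0.1989 0.0606]
 [0.3723 0.2201 0.0746]] [ 0.00105494 -0.00111037  0.        ] [array([-0.01179453,  0.01415342,  0.01327578, -0.01231314]), array([ 0.11969372,  0.11984504, -0.11771822, -0.11704319]), np.float64(-7.853097450986708), np.float64(-7.95257605489898)]
```

Both measurements agree to within 1–2 mm, so I'll grasp the board.

```bash
sed -i 's/deg2rad(10.7)/deg2rad(10.9)/; s/BE=np.array(\[.4869,.1943,.0676\])/BE=np.array([.4872,.1938,.0676])/' h.py; python3 - <<'E'
from h import *; from bench import *
q=list(Q(-BX,BZ))
set_gripper(.5)
print(servo_line(list(BE+.03*BX),vel=.2,ori=q), servo_line(list(BE-.028*BX),vel=.06,max_force=8))
o=observe(); print(o["tcp_pos"],BE-.028*BX,o["contact_force"],o["time_s"])
set_gripper(0,effort=40)
o=observe(); print(o["opening"]*94,o["grasp_force"],o["contact_force"],o["time_s"])
print(servo_line(list(BE-.028*BX+.06*UP+.02*BX),vel=.1))
o=observe(); print(o["opening"]*94,o["grasp_force"],o["contact_force"],o["time_s"])
E
```

```text
False False
[0.4894244  0.20757209 0.04367106] [0.48907778 0.2076735  0.04335129] [ 0.37242347 -0.16372118  0.87680068] 6.6
27.588044618166837 39.85179305076599 [-0.72421787  1.28985063  2.07350395] 7.0417
False
27.796118803919406 39.832744002342224 [-0.11998452  0.22992167 -1.9677523 ] 7.975
```

```bash
python3 - <<'E'
from h import *; from bench import *
servo_line(list(BE+[0,0,.16]),vel=.15,ori=list(Q(-UP,BR)))
move_pose(list(SC+[0,0,.19]),list(Q(-UP,SX)))
servo_line(list(SC+[0,0,.105]),vel=.12); wait(.3)
o=observe(); print(o["tcp_pos"],SC,o["contact_force"],o["ft_torque"],o["time_s"],o["opening"]*94)
im=get_image("side"); w=get_image("wrist")
a=cv2.resize(im["pixels"][180:320,220:400],None,fx=3,fy=3,interpolation=cv2.INTER_CUBIC)
cv2.imwrite("pics/s1.png",a[:,:,::-1]); 
P=pose(w,(o["tcp_pos"],o["tcp_rot"])); pickle.dump((w["pixels"],P,pose(im)),open("h.pkl","wb"))
cv2.imwrite("pics/w1.png",w["pixels"][:,:,::-1])
b=cv2.resize(w["pixels"][:,:,::-1],(260,195)); o=np.zeros((420,800,3),np.uint8); o[:,:540]=a[:420,:540,::-1]; o[:195,540:]=b
cv2.imwrite("pics/v1.png",o)
E
```

```text
[ 0.57285438 -0.17988995  0.11767137] [ 0.5725 -0.1797  0.012 ] [ 0.11502037 -0.19357217 -2.8037001 ] [ 0.04474282 -0.00983224  0.00515349] 11.4333 27.62793406093426
```

View pics/v1.png

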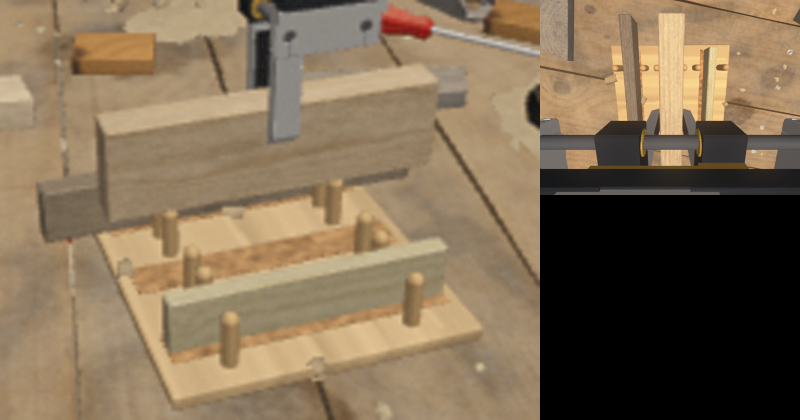

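View pics/w1.png

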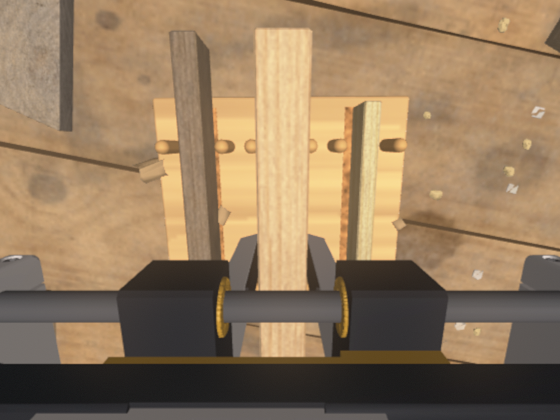

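The board is level and centred between the dowel tops at (251,146) and (312,146), so I'll lower it.

```bash
python3 - <<'E'
from h import *; from bench import *
p=lambda h:list(SC+[0,0,h])
r=servo_line(p(.06),vel=.08,max_force=10)
o=observe(); print(r,o["tcp_pos"],o["contact_force"],o["time_s"])
if not r:
    r=servo_line(p(.036),vel=.03,max_force=6); wait(.2)
    o=observe(); print(r,o["tcp_pos"],o["contact_force"],o["ft_torque"],o["time_s"])
E
```

```text
False [ 0.57265141 -0.1797959   0.07198872] [-0.82462866 -0.66684373 -3.20844278] 12.2417
True [ 0.57233853 -0.17912322  0.05460549] [1.27386971 1.81509131 4.34723274] [ 0.18132644 -0.0303815   0.0438898 ] 13.0333
```

It touched at TCP z = 0.0546 m, and I expected 0.054 m, so the board is on the floor. Releasing now.

```bash
python3 - <<'E'
from h import *; from bench import *
set_gripper(.45); wait(.2)
servo_line(list(SC+[0,0,.12]),vel=.08)
servo_line(list(SC+[0,0,.25]),vel=.2)
move_j([-1.2,0.1,1.558,0,1.339,0.9]); wait(.5)
o=observe(); print(o["time_s"],o["contact_force"])
a=get_image("top")["pixels"][130:290,280:430]; b=get_image("side")["pixels"][190:320,210:400]
a=cv2.resize(a,None,fx=2.5,fy=2.5,interpolation=cv2.INTER_CUBIC); b=cv2.resize(b,None,fx=2.2,fy=2.2,interpolation=cv2.INTER_CUBIC)
v=np.zeros((400,800,3),np.uint8); v[:400,:375]=a; v[:b.shape[0],376:376+b.shape[1]]=b
cv2.imwrite("pics/end.png",v[:,:,::-1])
E
```

```text
17.75 [ 0.24901529  0.08144413 -0.50189502]
```

View pics/end.png

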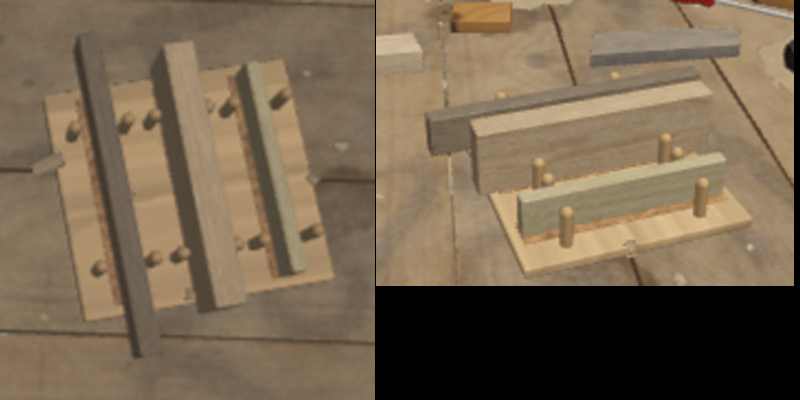

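The board stands upright in the middle slot, from about (180,45) to (225,305) in the top crop. The bearer and lath are still standing where they were, and the arm is clear.

```bash
python3 -c "
from bench import *
print(finish_job())"
```

```text
the job is handed in; nothing more can be done
None
```

The board stands upright on its long edge in the rack's free middle slot, resting on the floor and about centred; the bearer and lath were not disturbed, and I handed the job in at about 18 s.

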